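# Raise the guard arm of a trimming jig and push the blank home

### The arm

A 7-joint arm with a two-finger parallel gripper is mounted at the origin on the work surface. World frame = base frame: x ahead of the robot, y to its left, z up, the work surface at z = 0. Lengths are in m, angles in rad, forces in N, time in s.
With the tool pointing down it reaches from about 0.4 to 0.85 m from the base axis. Payload 10.4 kg.
Tool frame: the origin (TCP) lies on the front face of the gripper's body, between the roots of the fingers; the fingertips stand 73 mm ahead of it and the grasp point (between the pads) lies 54 mm ahead of it; x points along the fingers, y is the direction in which the jaws open and shut, and the axes are right-handed (so a half turn about x gives the same grasp; the last joint's range is limited). The gripper opens to 85 mm and grips with 20 to 120 N. Pads are 22 mm wide; open, the fingers measure 114 mm over their backs; the gripper's body (76 mm by 85 mm) begins 54 mm behind the grasp point. The pads swing forward as they close: fully open they stand 13 mm farther back than shut.
Start: joints at [1.291, 0.332, -0.065, 1.46, 0.022, 1.35, -0.088], TCP at [0.159, -0.605, 0.304] pointing down, gripper open.
Joint ranges: [-2.6, 2.6], [-0.5, 2.12], [-1.47, 1.34], [0.16, 2.42], [-1.27, 4.41], [0.06, 2.06], [-2.6, 2.6]. Speed limits (rad/s): [2.22, 2.22, 2.79, 2.79, 3.14, 3.14, 3.14].

### API

Orientations are given as a unit quaternion [x, y, z, w].
In Python, from workcell import manip gives the robot as it stands. The module is installed in compiled form; this text tells all that it offers.
- The arm moves only by the tool arm_command, never from a script. Its argument "moves" is a list that holds one entry, the list of rows, each a list of 5 numbers: the closure, from 0 (fully open) to 1 (shut), then the shift along the tool's x, y, z in units of 25 mm (1.0 is 25 mm), then the turn about the tool's x in degrees. A call has 1 to 12 rows; each row shifts and turns the commanded pose from where the row before left it, along the tool's axes as they then stand; what a row does not reach is not made up. A row lasts 1/12 s, in which the tool goes at most 41.7 mm and 7.16 degrees, less where a joint would pass 70% of its speed; a pose out of reach is approached as far as the arm can. A call is refused whole if a number of a shift passes 1 or a number of a turn 7.16, either way. A call with a gripper value outside its range is refused whole. The fingers move at their own pace and stop on an object; "force" is the grip in N (left out, the last holds). Time passes only in rows, so rows that do not move let the fingers close. It gives the time, the measured TCP pose, the force and the opening at its end, in the units of the state.
- manip.get_obs(): the state, without advancing time (a new reading comes with each control period).
- manip.camera(name): name is "scene" or "top" or "wrist"; returns the picture (420x560x3 uint8, red, green, blue); there is no depth.
- manip.camera_info(name): a dict with "vfov" (degrees; the focal length in pixels is half the picture's height over the tangent of half this angle, whatever the lens; pixels are square), "cx", "cy" (the principal point, pixels), "dist_coeffs" ([k1, k2, p1, p2, k3] as OpenCV has them; the pictures are not rectified), "pose" (4x4, takes a point from camera to world coordinates). Camera axes: x right, y down, z forward; pixel columns grow to the right and rows downward; lengths in m; the calibration is good to about 2 mm. A picture is of the moment at which its call begins: read the wrist's pose just before it. camera_info takes no time and is no camera call; for the wrist camera it gives the pose at the moment of the call.
- manip.hand_in(): hands the job in, once; it reports no verdict.
Trained networks look in the newest picture that a camera, given by its name, has taken for a name from the list of things; names that differ only in an ending like _2 or _b are one class to them, and where a whole thing is asked for, a point or a joint stands for the part that bears it (a point fixed in the world has none). Each returns a list of dicts, best first, with "confidence" (0 to 1); they miss things now and then, are a little off and sometimes report something else, mostly with a low value. They report only what shows in the picture. A call takes as long as a camera call. They do not tell look-alikes from the thing itself.
- manip.regions_of(query, camera): "mask" (420x560 bool, what is visible of it) and "rect" ([left, top, right, bottom] in pixels, round what is visible of it).
- manip.pinpoint(query, camera): "pixel" ([row, column] in pixels: a listed point, or the origin of a listed thing).
The state is a dict: "clock": time; "joint_pos": joint angles; "joint_velocities": joint speeds; "tau": joint torques, N m; "position": TCP position; "ee_rot": TCP orientation; "ft_force": force on the tool from outside, world axes, zero at the start; "torque": the same for the moment, N m; "grip_width": opening from 0.0 (shut) to 1.0 (fully open).
Only numpy, scipy, OpenCV 4.12 (cv2) and the standard library are available. Lean on these libraries where they do the work, as an engineer would, in place of code of your own. Each camera call takes 0.05 s, during which the arm holds its last target.

### The job

Push the counterweighted guard arm of the trimming jig up past its balance point so that it stays raised by itself, then push the wooden blank along its lane, under the raised arm, until its leading end is fully home against the end stop. Only push: do not pick the blank up or tip it, and leave the offcut, glue bottle, trimmer and screwdriver where they are.

Things in the scene. Friction and masses are not known exactly. Their poses are not given: they have to be found in the camera images.
- jig: Trimming jig fixed to the bench. Origin at bench level in the middle of the lane, under the guard arm; x points across the lane to the pivot tower (to the left as seen from the robot), y along the lane roughly towards the robot, z up. Plywood base: x -70 to 250, y -100 to 220 mm, top at z 18. Lane along y at x 0 between dark rails (inner faces x -34 and 34, y -70 to 215, tops at z 26 mm).
- guard (a joint): Guard arm angle, rad: 0 = down, bar level across the lane on its rest; grows as the handle end rises towards and over the pivot; 1.65 = fully raised on its stop, leaning slightly past upright. No spring: the counterweight lets it fall back to 0 below about 0.84 and swing on by itself to 1.65 above. Raising it at the handle takes 1 to 2.5 N at first, less higher up; lightly damped.
- guard_handle (a point): Centre of the guard arm's handle: a black round crossbar, diameter 16, 116 mm long along the jig's y, at the free end of the bar (22 wide, 12 mm thick), 240 mm from the pivot, to its right as seen from the robot. When down it is 95 mm above the bench, at jig x -100, y 0, outside the base's edge, with free space below it.
- guard_pivot (a point): Guard arm's axis, parallel to jig y, at jig x 140, y 0, z 95 mm, between steel cheeks 44 mm long (x), outer faces y -36 and 36, tops z 118. A grey block 70 x 30 mm (y) hangs under the bar 140 mm from the pivot, to 64 mm below the bar's axis, and shuts the lane when down. Counterweight: steel cylinder, diameter 52, 44 mm long, 75 mm above and 20 mm beyond the pivot when down.
- blank_center (a point): Centre of the loose wooden blank: a white-faced board 64 (x, across the lane) x 130 (y, along the lane) x 18 mm thick, about 0.13 kg, lying flat in the lane on the jig's base (centre 27 mm, top 36 mm above the bench), on the +y side (the near side) of the guard arm; it is to go towards jig -y, away from the robot. The lane is 4 mm wider than it.
- seat (a point): Where the blank's centre lies when fully home: jig x 0, y -5, z 27 mm. The end stop is a dark block 100 (x) x 20 (y) mm, top at z 48 mm, its face at jig y -70 mm; the blank's leading (-y) end then touches that face and its other end is at jig y 60 mm.
- offcut: Bystander: loose plywood offcut 50 x 70 x 30 mm lying on the jig's base beyond the lane, on the +y side of the pivot tower. Origin at its underside's centre.
- glue: Bystander: white glue bottle, diameter 54 mm, 140 mm tall, standing on the bench. Origin at its underside's centre.
- trimmer: Bystander: upright hand trimmer, black base 90 x 90 mm, 161 mm tall, 1.3 kg, standing on the bench. Origin at its underside's centre.
- driver: Bystander: screwdriver with a wooden handle lying on the bench, about 200 mm long. Origin at the middle of its length on the bench.
- blank: The same blank, origin at the centre of its underside (18 mm above the bench).
Not all that is in view belongs to the job. Of the things shaped like the blank, the white one is meant.

How it is judged:
On the way, in this order (a step that is already met when the one before it is completed fails the run):
1. the guard arm has been pushed over its balance point and is fully raised (value of joint guard above 1.5 rad), for 0.3 s.
2. the blank has been pushed under the raised arm, home against the end stop (y of blank_center in the frame of jig between -0.011 and 0 m and x of blank_center in the frame of jig between -0.006 and 0.006 m and z of blank_center in the frame of jig below 0.031 m and value of joint guard above 1.5 rad), for 0.2 s.
At the end, for the whole second after the job is handed in: The guard arm stays fully raised by itself (over 1.5 rad, at rest) and the blank lies flat and at rest in the lane, its end within about 5 mm of the end stop (all of step 2 and velocity of joint guard between -0.1 and 0.1 rad/s and linear speed of blank below 0.01 m/s); the robot touches nothing.
It fails at once if the blank is lifted or tipped (z of blank_center in the frame of jig above 0.036 m or angle between blank_center's own z axis and vertical above 0.2 rad).
It fails at once if a bystander is moved (distance of any of offcut, glue, trimmer, driver from where it was at the start of the episode above 0.025 m).
It fails at once if a standing bystander is tipped (angle between any of glue, trimmer's own z axis and vertical above 0.3 rad).
It also fails if it takes over 54 s, if anything falls off the work surface, if the arm or the gripper's body presses on something with over 40 N, if the wrist force passes 120 N, or if a joint passes its speed limit or range.

## Working session

There is one attempt and no reset: what is moved stays moved. The work goes in short steps, Python scripts to look and compute and a tool call to move; the robot and the scene stay as the last step left them, time stands still between calls to the robot, and variables do not carry over. Pictures are saved under pics/ and viewed, and the job is handed in when it is done.

Besides the shell and the picture viewer there is one more tool, called after ">>>" by a JSON object that holds its "api" and its "payload". arm_command: Moves the arm, as the interface text tells. Its arguments: {"type":"object","properties":{"moves":{"type":"array","items":{"type":"array","items":{"type":"array","items":{"type":"number"}}}},"force":{"type":"number"}},"required":["moves"]}

```bash
mkdir -p pics
python3 - <<'E'
from workcell import manip
import cv2
o=manip.get_obs()
print({k:(v if not hasattr(v,'round') else v) for k,v in o.items()})
for n in ["scene","top"]:
    im=manip.camera(n); cv2.imwrite(f"pics/{n}0.png",cv2.cvtColor(im,cv2.COLOR_RGB2BGR))
    print(n,manip.camera_info(n))
    for q in ["guard_handle","guard_pivot","blank_center","seat","jig","blank","offcut","glue","trimmer","driver"]:
        print(q,[(list(map(int,r["pixel"])),round(float(r["confidence"]),2)) for r in manip.pinpoint(q,n)][:3])
E
```

```text
{'clock': 0.0, 'joint_pos': array([ 1.291431  ,  0.33287767, -0.06469375,  1.46095026,  0.02156234,
        1.34989584, -0.08849332]), 'joint_velocities': array([ 0.00013124,  0.00068943,  0.00214197, -0.00108466, -0.0008557 ,
        0.00088105, -0.00067677]), 'tau': array([ 4.82711730e-04, -6.25452805e+01,  4.92941123e-02, -3.91599476e+01,
        1.61906413e-02,  1.00878283e-02,  2.61393450e-05]), 'position': array([ 0.15865621, -0.60424253,  0.30310794]), 'ee_rot': array([-0.70121031, -0.09103836,  0.70136304, -0.09003335]), 'ft_force': array([-0.37532466, -0.08921725,  0.17760429]), 'torque': array([-0.05307327,  0.00032705, -0.05139561]), 'grip_width': 1.0015986341125194}
scene {'vfov': 48.16866863144419, 'cx': 284.4556534859385, 'cy': 207.54382223030993, 'dist_coeffs': array([-0.04607639,  0.        ,  0.        ,  0.        ,  0.        ]), 'pose': array([[-0.62127719,  0.63681462, -0.45659806,  1.20316871],
       [ 0.78340367,  0.51751977, -0.34416853,  0.52806553],
       [ 0.01712697, -0.57152466, -0.82040614,  1.30948005],
       [ 0.        ,  0.        ,  0.        ,  
[... 653 characters left out ...]
877e-02,
         4.70330853e-01],
       [-9.99793004e-01, -2.03373308e-02, -5.85312268e-04,
         2.24798184e-02],
       [ 2.02676195e-03, -7.09289508e-02, -9.97479311e-01,
         1.14783257e+00],
       [ 0.00000000e+00,  0.00000000e+00,  0.00000000e+00,
         1.00000000e+00]])}
guard_handle [([140, 310], 0.65)]
guard_pivot [([162, 218], 0.78)]
blank_center [([193, 284], 0.94), ([281, 344], 0.66), ([179, 351], 0.56)]
seat [([154, 270], 0.74)]
jig [([161, 272], 0.95)]
blank [([183, 352], 0.79), ([281, 346], 0.7), ([196, 283], 0.66)]
offcut [([225, 236], 0.93)]
glue [([214, 441], 0.77), ([164, 217], 0.66)]
trimmer [([196, 277], 0.67), ([247, 409], 0.58)]
driver [([191, 105], 0.69)]
```

View pics/scene0.png

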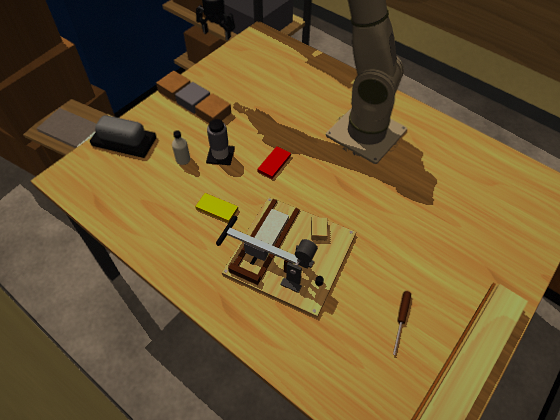

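View pics/top0.png

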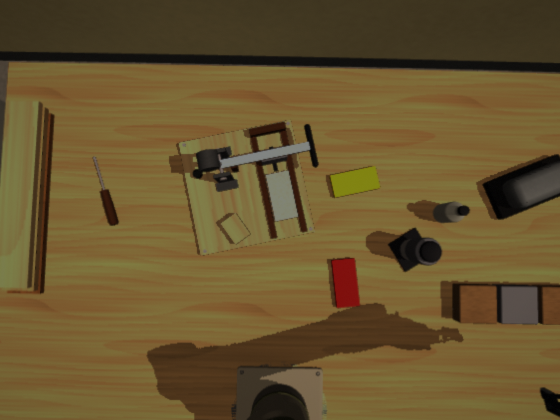

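```bash
python3 - <<'E'
import cv2
im=cv2.imread("pics/top0.png")[105:270,165:335]
cv2.imwrite("pics/top0z.png",cv2.resize(im,None,fx=3.5,fy=3.5,interpolation=cv2.INTER_CUBIC))
E
cat > h.py <<'E'
import numpy as np,cv2
from workcell import manip
from scipy.optimize import least_squares
def K(i):
    f=210/np.tan(np.radians(i["vfov"])/2); return np.array([[f,0,i["cx"]],[0,f,i["cy"]],[0,0,1.]])
def ray(n,col,row,z):
    i=manip.camera_info(n);u=cv2.undistortPoints(np.array([[[col,row]]],float),K(i),i["dist_coeffs"])[0,0]
    d=i["pose"][:3,:3]@[u[0],u[1],1];o=i["pose"][:3,3];return o+d*(z-o[2])/d[2]
def proj(n,P):
    i=manip.camera_info(n);T=np.linalg.inv(i["pose"])
    return cv2.projectPoints(np.atleast_2d(P).astype(float),cv2.Rodrigues(T[:3,:3])[0],T[:3,3],K(i),i["dist_coeffs"])[0][:,0]
def jig2w(p,P):
    x,y,t=p;c,s=np.cos(t),np.sin(t);P=np.atleast_2d(P)/1000.
    return np.c_[x+c*P[:,0]-s*P[:,1],y+s*P[:,0]+c*P[:,1],P[:,2]]
E
```

```text
(no output)
```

View pics/top0z.png

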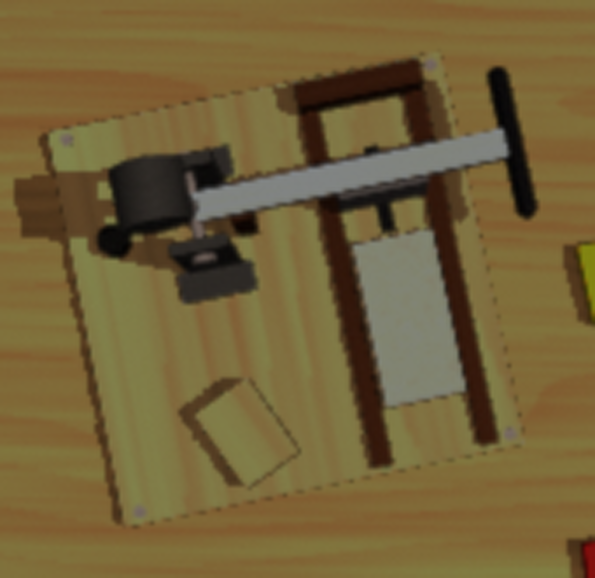

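Run:
```python
from h import *
Z=lambda a,b:(165+a/3.5-.35,105+b/3.5-.35)
ob=[((-70,-100,18),Z(436,53)),((-70,220,18),Z(521,446)),((250,220,18),Z(133,524)),((250,-100,18),Z(48,132)),
((-100,-58,95),Z(498,68)),((-100,58,95),Z(529,217))]
P=np.array([o[0] for o in ob],float);U=np.array([o[1] for o in ob])
r=least_squares(lambda p:(proj("top",jig2w(p,P))-U).ravel(),[0.53,0.03,1.7])
print(r.x,r.fun.reshape(-1,2).round(2))
p=r.x
print("handle",jig2w(p,[-100,0,95]),"seat",jig2w(p,[0,-5,27]),"pivot",jig2w(p,[140,0,95]))
def inv(w):
    c,s=np.cos(p[2]),np.sin(p[2]);d=w[:2]-p[:2];return np.r_[c*d[0]+s*d[1],-s*d[0]+c*d[1]]*1000
for q in [(352,243),(432,229),(386,408),(465,391)]: print("blank",inv(ray("top",*Z(*q),.036)).round(1))
np.save("jig.npy",p)
U2=proj("scene",jig2w(p,[(-70,-100,18),(-70,220,18),(250,220,18),(250,-100,18),(-100,-58,95),(-100,58,95)]))
print(U2.round(0))
print(manip.pinpoint("offcut","top")[:1],inv(ray("top",236,225,.03)))
for q,c in [("glue",(187,158)),("trimmer",(220,153)),("driver",(397,323))]: w=ray("scene",*c,0);print(q,w.round(3),inv(w).round(0))
c=cv2.imread("pics/scene0.png")
for u in U2: cv2.circle(c,tuple(int(v) for v in u.round()),2,(0,0,255),-1)
cv2.imwrite("pics/s1.png",cv2.resize(c[180:330,190:370],None,fx=3.5,fy=3.5))
from scipy.spatial.transform import Rotation as R
print(R.from_quat(manip.get_obs()["ee_rot"]).as_matrix().round(3))
```

```text
[0.68288603 0.02706275 1.79959657] [[ 1.33 -0.8 ]
 [ 1.57 -0.75]
 [-2.25  1.3 ]
 [-0.33  0.02]
 [-0.49 -0.26]
 [ 0.21  0.4 ]]
handle [[ 0.70556695 -0.07033117  0.095     ]] seat [[0.68775573 0.0281968  0.027     ]] pivot [[0.65113274 0.16341424 0.095     ]]
blank [31.3 39.9]
blank [-31.9  42. ]
blank [ 32.  170.8]
blank [-30.4 170.6]
[[220. 272.]
 [267. 196.]
 [355. 231.]
 [316. 315.]
 [216. 245.]
 [234. 216.]]
[{'pixel': [225.1, 236.0], 'confidence': 0.93}] [137.2716638  158.77369083]
glue [ 0.526 -0.435  0.   ] [-415.  257.]
trimmer [ 0.432 -0.358  0.   ] [-319.  332.]
driver [ 0.589  0.49  -0.   ] [472. -14.]
[[ 0.     0.254 -0.967]
 [-0.    -0.967 -0.254]
 [-1.     0.    -0.   ]]
```

View pics/s1.png

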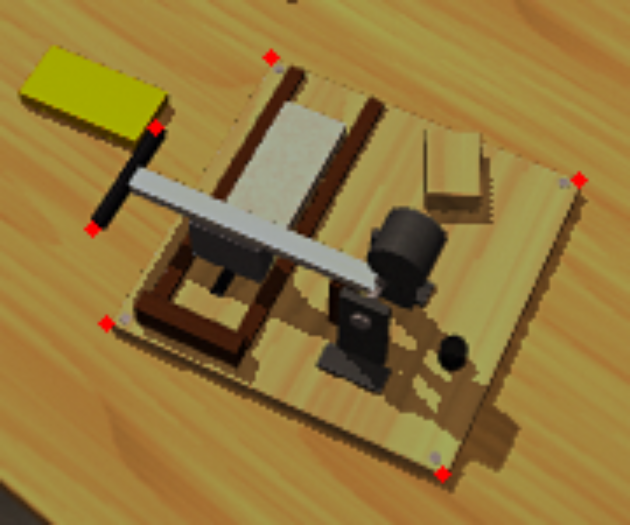

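```bash
cat >> h.py <<'E'
from scipy.spatial.transform import Rotation as R
def st():
    p=np.load("jig.npy");o=manip.get_obs();c,s=np.cos(p[2]),np.sin(p[2]);d=o["position"][:2]-p[:2];f=o["ft_force"]
    M=R.from_quat(o["ee_rot"]).as_matrix()
    print("t",round(o["clock"],2),"TCP jig",(np.r_[c*d[0]+s*d[1],-s*d[0]+c*d[1],o["position"][2]]*1000).round(1),"F jig",np.r_[c*f[0]+s*f[1],-s*f[0]+c*f[1],f[2]].round(1),
     "grip",round(o["grip_width"],2),"yaw err",(np.degrees(np.arctan2(-M[1,1],-M[0,1])-p[2])).round(2))
E
python3 -c "
from h import *
st()"
```

```text
t 1.15 TCP jig [-496.3  653.8  304. ] F jig [-0.2  0.6 -0.5] grip 1.0 yaw err 1.6
```

>>> {"api": "arm_command", "payload": {"moves": [[[1,0,-0.7,-0.8,1.6],[1,0,-0.7,-0.8,0],[1,0,-0.7,-0.8,0],[1,0,-0.7,-0.8,0],[1,0,-0.7,-0.8,0],[1,0,-0.7,-0.8,0],[1,0,-0.7,-0.8,0],[1,0,-0.7,-0.8,0],[1,0,-0.7,-0.8,0],[1,0,-0.7,-0.8,0],[1,0,-0.7,-0.8,0],[1,0,-0.7,-0.8,0]]]}}

```text
clock: 2.15
position: [0.3448, -0.344, 0.3041]
ee_rot: [0.703, 0.081, -0.702, 0.081]
ft_force: [0.1, -0.3, 0.3]
grip_width: -0.001
```

```bash
python3 -c "
from h import *
st()"
```

```text
t 2.15 TCP jig [-284.7  413.4  304.1] F jig [-0.3  0.   0.3] grip -0.0 yaw err 0.0
```

>>> {"api": "arm_command", "payload": {"moves": [[[1,0,-0.9,-1,0],[1,0,-0.9,-1,0],[1,0,-0.9,-1,0],[1,0,-0.9,-1,0],[1,0,-0.9,-1,0],[1,0,-0.9,-1,0],[1,0,-0.9,-1,0],[1,0,-0.9,-1,0],[1,0,-0.9,-1,0],[1,0,-0.9,-1,0],[1,0,-0.9,-1,0],[1,0,-0.9,-1,0]]]}}

```text
clock: 3.15
position: [0.5759, -0.0129, 0.3041]
ee_rot: [0.703, 0.08, -0.702, 0.081]
ft_force: [-0.3, -1.5, -0.1]
grip_width: -0.001
```

```bash
python3 -c "
from h import *
st()"
```

```text
t 3.15 TCP jig [-14.6 113.2 304.1] F jig [-1.4  0.6 -0.1] grip -0.0 yaw err -0.03
```

>>> {"api": "arm_command", "payload": {"moves": [[[1,0,-0.76,-0.9,0],[1,0,-0.76,-0.9,0],[1,0,-0.76,-0.9,0],[1,0,-0.76,-0.9,0],[1,0,-0.76,-0.9,0],[1,0.7,0,0,0],[1,0.7,0,0,0],[1,0,0,0,0]]]}}

```text
clock: 3.82
position: [0.6622, 0.104, 0.265]
ee_rot: [-0.701, -0.081, 0.704, -0.081]
ft_force: [-0.7, -0.3, -0.7]
grip_width: -0.0
```

```bash
python3 -c "
from h import *
st()
for n in ['scene','top']: cv2.imwrite('pics/%s1.png'%n,cv2.resize(manip.camera(n)[:330,130:400,::-1] if n=='scene' else manip.camera(n)[80:280,150:350,::-1],None,fx=2,fy=2))
print(proj('scene',jig2w(np.load('jig.npy'),[(160,0,170)])))
a=cv2.imread('pics/scene1.png')[:600];b=cv2.imread('pics/top1.png');cv2.imwrite('pics/scene1.png',a[200:]);cv2.imwrite('pics/top1.png',cv2.resize(b,None,fx=1.4,fy=1.4))
"
```

```text
t 3.82 TCP jig [ 79.7   2.7 265. ] F jig [-0.2  0.8 -0.7] grip -0.0 yaw err 0.06
[[304.5138705  249.97753356]]
```

View pics/scene1.png

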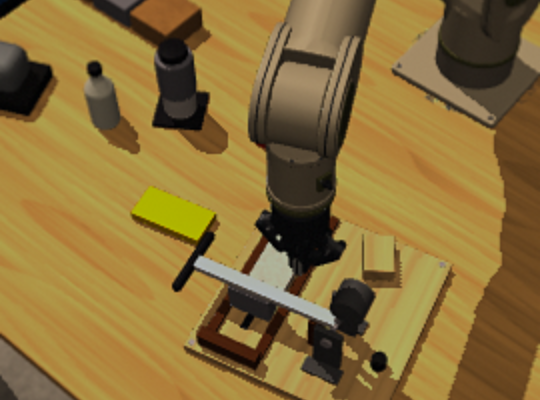

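View pics/top1.png

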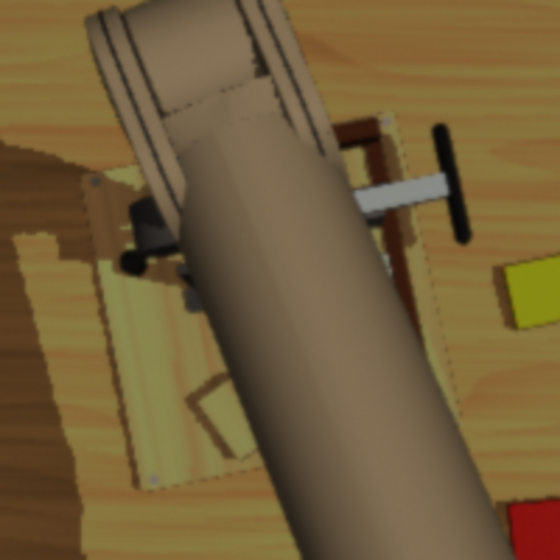

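>>> {"api": "arm_command", "payload": {"moves": [[[1,0.85,0,0,0],[1,0.85,-0.3,-0.1,0],[1,0,-0.4,0,0],[1,0,-0.4,0,0],[1,0,0,0,0]]]}}

```text
clock: 4.33
position: [0.6589, 0.1348, 0.2287]
ee_rot: [0.703, 0.083, -0.702, 0.081]
ft_force: [0.2, 0.8, 0.7]
grip_width: 0.004
```

```bash
python3 -c "
from h import *
st()
cv2.imwrite('pics/scene2.png',cv2.resize(manip.camera('scene')[170:330,190:370,::-1],None,fx=3,fy=3))
cv2.imwrite('pics/wrist2.png',manip.camera('wrist')[:,:,::-1])
"
```

```text
t 4.33 TCP jig [110.4  -1.1 228.7] F jig [ 0.8 -0.3  0.7] grip 0.0 yaw err 0.19
```

View pics/scene2.png

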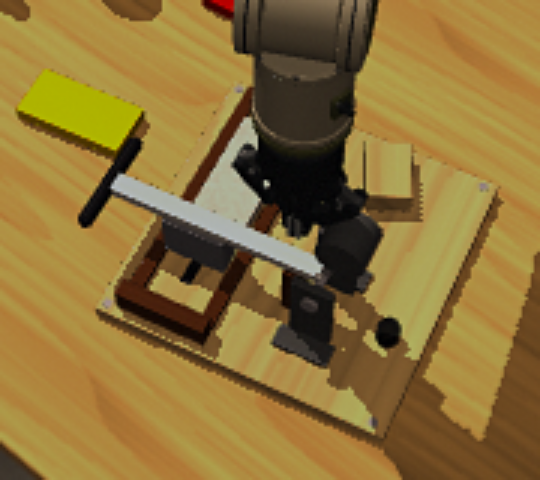

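View pics/wrist2.png

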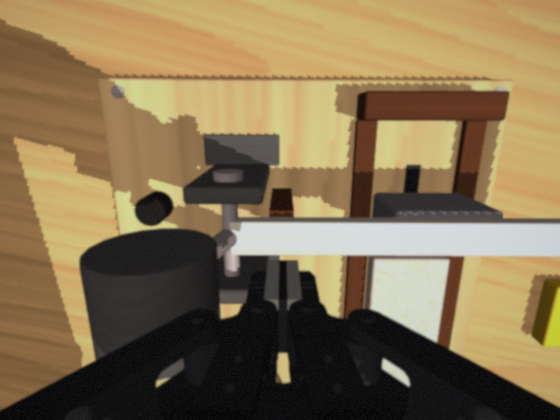

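```bash
python3 -c "
from h import *
p=np.load('jig.npy')
P=[(160,0,170),(160,22,170),(160,-22,170),(134,-22,170),(186,-22,170),(0,-11,101),(-40,11,101),(110,-1,156),(140,0,95)]
for n in ['wrist','scene']: print(proj(n,jig2w(p,P)).round(0).tolist())
"
```

```text
[[156.0, 298.0], [161.0, 343.0], [151.0, 249.0], [216.0, 249.0], [86.0, 249.0], [460.0, 224.0], [519.0, 258.0], [276.0, 280.0], [230.0, 237.0]]
[[305.0, 250.0], [308.0, 244.0], [301.0, 256.0], [293.0, 253.0], [310.0, 260.0], [253.0, 244.0], [244.0, 233.0], [288.0, 246.0], [297.0, 260.0]]
```

>>> {"api": "arm_command", "payload": {"moves": [[[1,0,-0.4,0,0],[1,0.05,-0.3,0,0],[1,0.1,-0.3,0,0],[1,0.15,-0.3,0,0],[1,0.15,-0.2,0,0],[1,0,0,0,0]]]}}

```text
clock: 4.93
position: [0.6504, 0.1692, 0.2149]
ee_rot: [-0.702, -0.081, 0.702, -0.081]
ft_force: [2.9, -2.5, 1.0]
grip_width: -0.003
```

```bash
python3 -c "
from h import *
st()
cv2.imwrite('pics/scene3.png',cv2.resize(manip.camera('scene')[170:330,190:370,::-1],None,fx=3,fy=3))
cv2.imwrite('pics/wrist3.png',manip.camera('wrist')[:,:,::-1])
st()
"
```

```text
t 4.93 TCP jig [145.8  -0.6 214.9] F jig [-3.1 -2.3  1. ] grip -0.0 yaw err 0.08
t 5.03 TCP jig [144.4  -0.7 215.2] F jig [-3.5  1.   2.3] grip -0.0 yaw err 0.02
```

View pics/scene3.png

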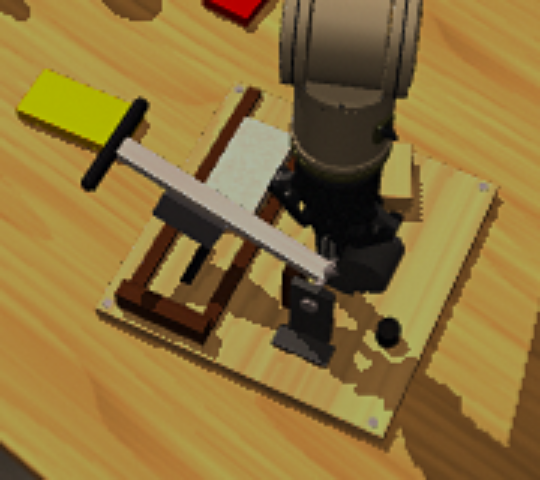

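View pics/wrist3.png

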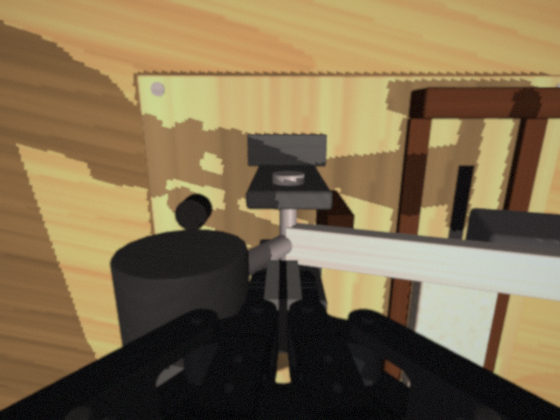

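>>> {"api": "arm_command", "payload": {"moves": [[[1,0.15,-0.2,0,0],[1,0.2,-0.3,0,0],[1,0.25,-0.25,0,0],[1,0,0,0,0]]]}}

```text
clock: 5.37
position: [0.6457, 0.1873, 0.1991]
ee_rot: [-0.702, -0.081, 0.703, -0.081]
ft_force: [-0.5, -0.0, 0.4]
grip_width: 0.001
```

```bash
python3 -c "
from h import *
st()
cv2.imwrite('pics/scene4.png',cv2.resize(manip.camera('scene')[170:330,190:370,::-1],None,fx=3,fy=3))
st()
"
```

```text
t 5.37 TCP jig [164.5  -0.2 199.1] F jig [0.1 0.5 0.4] grip 0.0 yaw err 0.08
t 5.42 TCP jig [164.3  -0.2 199.4] F jig [ 0.3 -0.7  0.4] grip -0.0 yaw err 0.09
```

View pics/scene4.png

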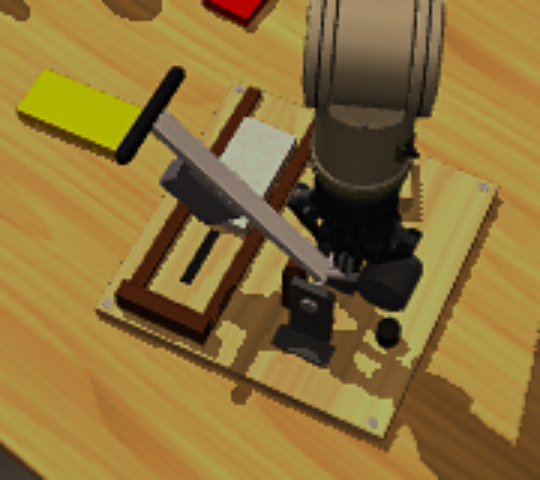

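>>> {"api": "arm_command", "payload": {"moves": [[[1,0.05,-0.3,0,0],[1,0,-0.4,0,0],[1,0,-0.6,0,0],[1,0,-1,0,0],[1,0,-1,0,0],[1,0,-1,0,0],[1,0,-1,0,0],[1,0,0,0,0],[1,0,0,0,0],[1,0,0,0,0]]]}}

```text
clock: 6.25
position: [0.6166, 0.315, 0.1988]
ee_rot: [-0.702, -0.081, 0.703, -0.081]
ft_force: [0.9, -0.1, -0.4]
grip_width: 0.002
```

```bash
python3 -c "
from h import *
st()
cv2.imwrite('pics/scene5.png',cv2.resize(manip.camera('scene')[150:350,170:400,::-1],None,fx=3,fy=3))
st()
"
```

```text
t 6.25 TCP jig [295.4  -0.7 198.8] F jig [-0.3 -0.8 -0.4] grip 0.0 yaw err 0.01
t 6.3 TCP jig [294.6  -1.  198.8] F jig [-0.8 -0.1 -0.6] grip 0.0 yaw err -0.06
```

View pics/scene5.png

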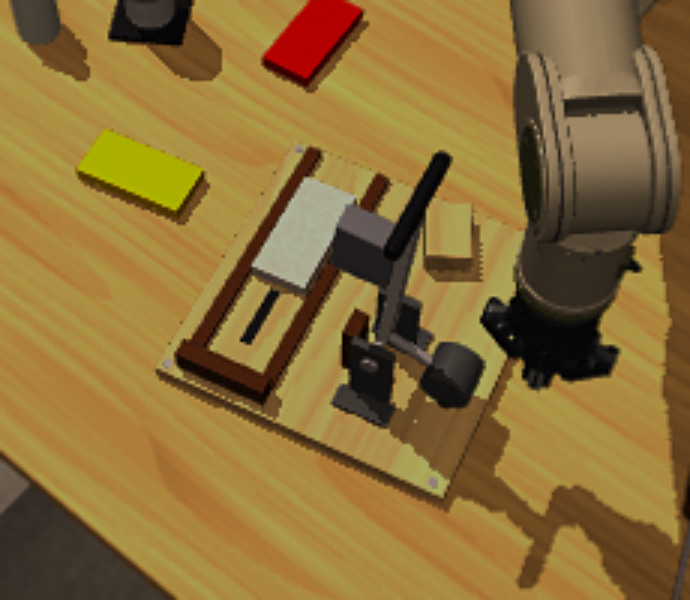

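>>> {"api": "arm_command", "payload": {"moves": [[[1,0,0,1,0],[1,0,0,1,0],[1,0,0,1,0],[1,0,0,1,0],[1,0,0,1,0],[1,0,0.5,1,0],[1,0,1,1,0],[1,0,1,1,0],[1,0,1,0.5,0],[1,0,1,0,0],[1,0,1,0,0],[1,0,1,0,0]]]}}

```text
clock: 7.3
position: [0.4467, 0.1062, 0.1994]
ee_rot: [0.703, 0.08, -0.702, 0.08]
ft_force: [-0.2, 0.7, -0.5]
grip_width: 0.002
```

```bash
python3 -c "
from h import *
st()"
```

```text
t 7.3 TCP jig [130.6 212.1 199.4] F jig [ 0.7  0.1 -0.5] grip 0.0 yaw err -0.13
```

>>> {"api": "arm_command", "payload": {"moves": [[[1,0,1,0,0],[1,0,1,0,0],[1,0,1,0,0],[1,0,1,0,0],[1,0,1,0,0],[1,1,0,0,0],[1,1,0,0,0],[1,0,0,0,0]]]}}

```text
clock: 7.97
position: [0.4726, -0.0147, 0.1454]
ee_rot: [-0.701, -0.08, 0.705, -0.079]
ft_force: [-1.2, 0.2, -0.1]
grip_width: -0.0
```

```bash
python3 -c "
from h import *
st()
cv2.imwrite('pics/wrist6.png',manip.camera('wrist')[:,:,::-1])
p=np.load('jig.npy')
print(proj('wrist',jig2w(p,[(-32,171,36),(32,171,36),(-32,41,36),(32,41,36),(0,205,25),(-34,215,26),(34,215,26)])).round())
st()"
```

```text
t 7.97 TCP jig [  7.  214.3 145.4] F jig [ 0.4  1.1 -0.1] grip -0.0 yaw err -0.17
[[ 356.  173.]
 [ 235.  173.]
 [ 376. -138.]
 [ 222. -138.]
 [ 294.  227.]
 [ 351.  243.]
 [ 237.  243.]]
t 8.02 TCP jig [  7.5 213.3 147.5] F jig [-0.2 -0.5  0.2] grip 0.0 yaw err -0.09
```

View pics/wrist6.png

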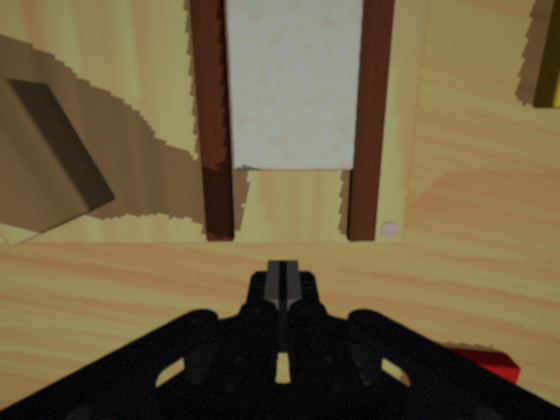

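>>> {"api": "arm_command", "payload": {"moves": [[[1,0.8,0.2,-0.2,0],[1,0.8,0,0,0],[1,0.35,0,0,0],[1,0,0,0,0]]]}}

```text
clock: 8.35
position: [0.4802, -0.0169, 0.0997]
ee_rot: [-0.702, -0.081, 0.703, -0.081]
ft_force: [0.7, 0.4, 0.6]
grip_width: -0.001
```

```bash
python3 -c "
from h import *
st()
cv2.imwrite('pics/wrist7.png',manip.camera('wrist')[:,:,::-1])
st()"
```

```text
t 8.35 TCP jig [  3.1 207.4  99.7] F jig [ 0.2 -0.7  0.6] grip -0.0 yaw err -0.0
t 8.4 TCP jig [  3.2 206.8 100.7] F jig [ 0.1 -0.3  0.5] grip -0.0 yaw err 0.01
```

View pics/wrist7.png

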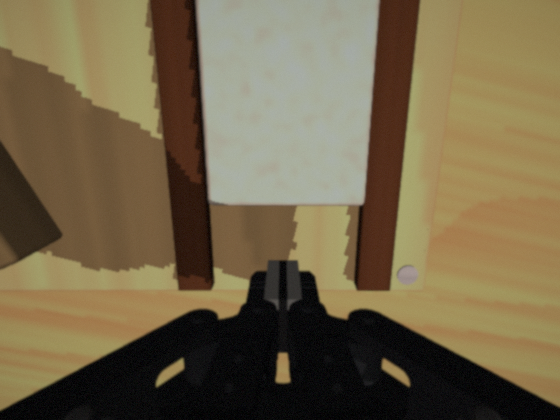

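>>> {"api": "arm_command", "payload": {"moves": [[[1,0.12,0,-0.2,0],[1,0,0,-0.3,0],[1,0,0,-0.3,0],[1,0,0,-0.3,0],[1,0,0,-0.3,0],[1,0,0,-0.3,0],[1,0,0,-0.3,0],[1,0,0,-0.3,0],[1,0,0,-0.3,0],[1,0,0,-0.3,0],[1,0,0,-0.2,0],[1,0,0,-0.1,0]]]}}

```text
clock: 9.4
position: [0.5595, 0.0016, 0.0971]
ee_rot: [0.703, 0.081, -0.702, 0.081]
ft_force: [-0.7, 0.5, 0.5]
grip_width: -0.001
```

```bash
python3 -c "
from h import *
st()
cv2.imwrite('pics/wrist8.png',manip.camera('wrist')[:,:,::-1])
cv2.imwrite('pics/scene8.png',cv2.resize(manip.camera('scene')[150:350,170:400,::-1],None,fx=3,fy=3))
st()"
```

```text
t 9.4 TCP jig [  3.2 126.   97.1] F jig [0.7 0.6 0.5] grip -0.0 yaw err 0.02
t 9.5 TCP jig [  3.2 126.4  97.1] F jig [1.  0.3 0.1] grip -0.0 yaw err 0.02
```

View pics/wrist8.png

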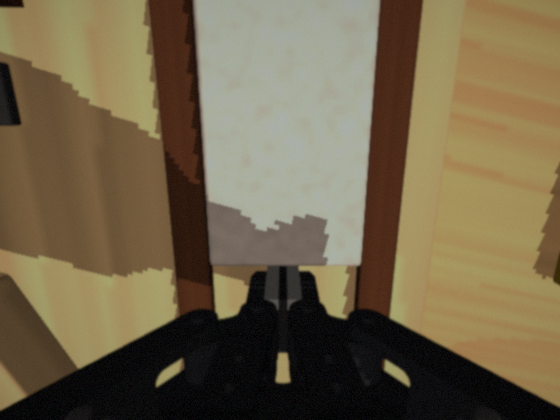

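View pics/scene8.png

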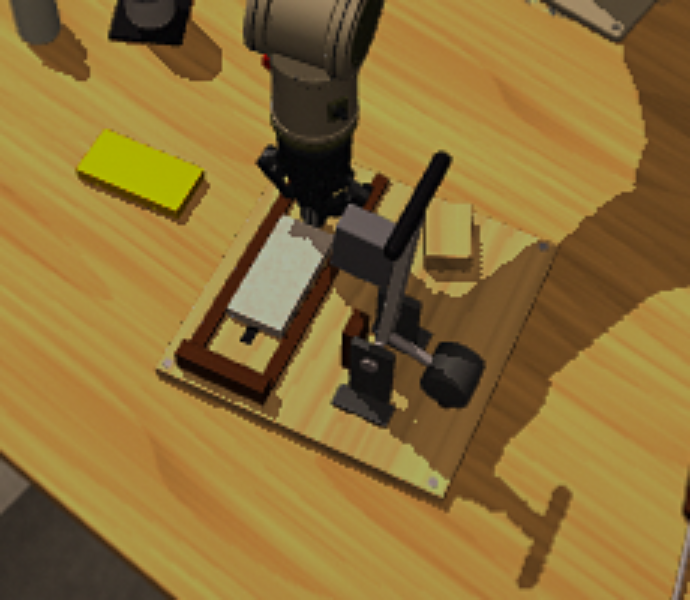

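```bash
cat >> h.py <<'E'
def rear(col,row):
    p=np.load("jig.npy");w=ray("wrist",col,row,.036);c,s=np.cos(p[2]),np.sin(p[2]);d=w[:2]-p[:2];return np.r_[c*d[0]+s*d[1],-s*d[0]+c*d[1]]*1000
E
python3 -c "
from h import *
print(rear(211,265),rear(360,265))"
```

```text
[ 32.19773573 113.91924022] [-29.72882747 113.83835703]
```

>>> {"api": "arm_command", "payload": {"moves": [[[1,0,0,-0.2,0],[1,0,0,-0.3,0],[1,0,0,-0.3,0],[1,0,0,-0.3,0],[1,0,0,-0.3,0],[1,0,0,-0.2,0],[1,0,0,-0.1,0]]]}}

```text
clock: 10.08
position: [0.601, 0.0113, 0.0971]
ee_rot: [0.703, 0.081, -0.702, 0.081]
ft_force: [-0.7, 0.5, 1.3]
grip_width: 0.002
```

```bash
python3 -c "
from h import *
st()"
```

```text
t 10.08 TCP jig [ 3.2 83.3 97.1] F jig [0.6 0.6 1.3] grip 0.0 yaw err 0.02
```

>>> {"api": "arm_command", "payload": {"moves": [[[1,0,0,-0.1,0],[1,0,0,-0.1,0],[1,0,0,-0.1,0],[1,0,0,-0.08,0],[1,0,0,0,0]]]}}

```text
clock: 10.5
position: [0.6097, 0.0132, 0.0972]
ee_rot: [0.703, 0.081, -0.702, 0.081]
ft_force: [-0.2, 0.3, 0.1]
grip_width: -0.003
```

```bash
python3 -c "
from h import *
st()"
```

```text
t 10.5 TCP jig [ 3.1 74.4 97.2] F jig [0.3 0.1 0.1] grip -0.0 yaw err 0.01
```

>>> {"api": "arm_command", "payload": {"moves": [[[1,0,0,-0.06,0],[1,0,0,-0.06,0],[1,0,0,0,0]]]}}

```text
clock: 10.75
position: [0.6125, 0.0138, 0.0972]
ee_rot: [0.703, 0.081, -0.702, 0.081]
ft_force: [0.3, 1.0, -0.0]
grip_width: 0.0
```

```bash
python3 -c "
from h import *
st()
cv2.imwrite('pics/wrist9.png',manip.camera('wrist')[:,:,::-1])
cv2.imwrite('pics/scene9.png',cv2.resize(manip.camera('scene')[150:350,170:400,::-1],None,fx=3,fy=3))
"
```

```text
t 10.75 TCP jig [ 3.1 71.5 97.2] F jig [ 0.9 -0.5 -0. ] grip 0.0 yaw err 0.01
```

View pics/scene9.png

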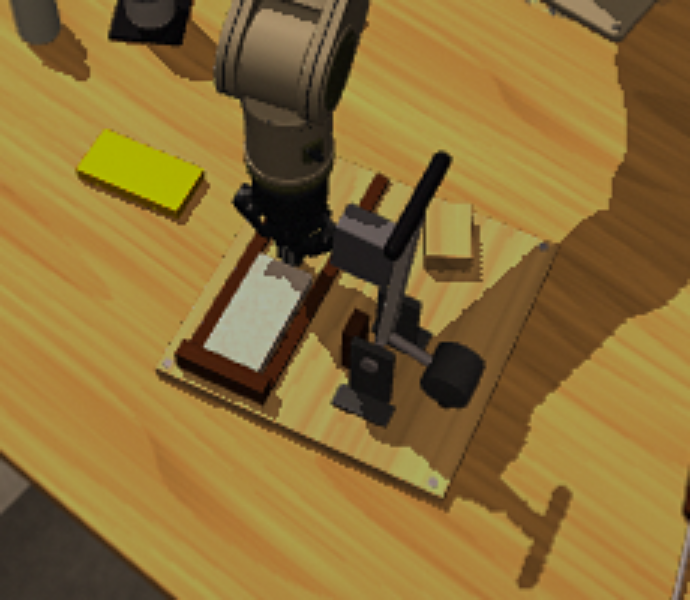

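View pics/wrist9.png

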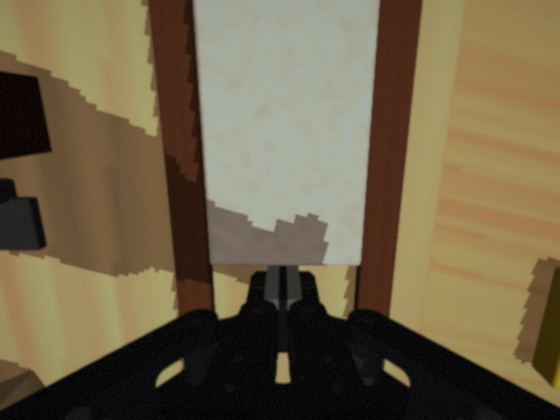

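Nearly home, with no stop force yet. I'll keep pushing in small steps until I feel the stop.

>>> {"api": "arm_command", "payload": {"moves": [[[1,0,0,-0.06,0],[1,0,0,0,0]]]}}

```text
clock: 11.02
position: [0.6134, 0.014, 0.097]
ee_rot: [-0.702, -0.081, 0.703, -0.081]
ft_force: [-3.1, -0.8, 1.9]
grip_width: 0.001
```

```bash
python3 -c "
from h import *
st()"
```

```text
t 11.02 TCP jig [ 3.1 70.6 97. ] F jig [-0.1  3.2  1.9] grip 0.0 yaw err -0.0
```

>>> {"api": "arm_command", "payload": {"moves": [[[1,0,0,-0.06,0],[1,0,0,0,0]]]}}

```text
clock: 11.18
position: [0.6137, 0.0141, 0.0967]
ee_rot: [-0.701, -0.08, 0.704, -0.081]
ft_force: [-10.2, -2.9, 7.5]
grip_width: -0.0
```

```bash
python3 -c "
from h import *
st()"
```

```text
t 11.18 TCP jig [ 3.1 70.3 96.7] F jig [-0.5 10.6  7.5] grip -0.0 yaw err -0.0
```

The push force climbed to about 10 N with the tool stalled, so the blank is at the stop. Now I'll back off along the lane and then rise.

>>> {"api": "arm_command", "payload": {"moves": [[[1,0,0,0.15,0],[1,0,0,0.3,0],[1,0,0,0.6,0],[1,0,0,0.9,0],[1,-0.5,0,0.9,0],[1,-1,0,1,0],[1,-1,0,1,0],[1,-1,0,1,0],[1,0,0,0,0],[1,0,0,0,0]]]}}

```text
clock: 12.02
position: [0.4728, -0.0194, 0.1862]
ee_rot: [0.704, 0.079, -0.701, 0.081]
ft_force: [0.2, -0.9, 0.0]
grip_width: -0.001
```

```bash
python3 -c "
from h import *
st()
a=manip.camera('scene')[:,:,::-1]
cv2.imwrite('pics/sceneA.png',a)
cv2.imwrite('pics/sceneAz.png',cv2.resize(a[150:350,170:400],None,fx=3,fy=3))
p=np.load('jig.npy')
print((proj('scene',jig2w(p,[(-32,-70,36),(32,-70,36),(-32,60,36),(32,60,36)]))-[170,150])*3)
w=manip.camera('wrist');cv2.imwrite('pics/wristA.png',w[:,:,::-1])
print(proj('wrist',jig2w(p,[(-32,-70,36),(32,-70,36),(-32,60,36),(32,60,36)])).round())
"
```

```text
t 12.02 TCP jig [  2.4 215.1 186.2] F jig [-0.9  0.1  0. ] grip -0.0 yaw err -0.06
[[195.34623274 347.75381007]
 [251.50583901 372.5777782 ]
 [254.36998033 249.47851946]
 [308.5963847  272.18388451]]
[[ 365. -418.]
 [ 212. -418.]
 [ 346.  -46.]
 [ 227.  -46.]]
```

View pics/sceneAz.png

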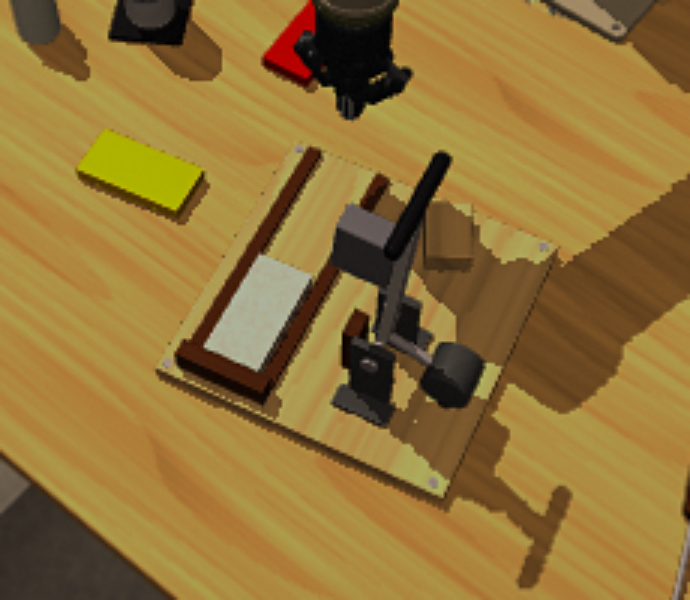

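View pics/wristA.png

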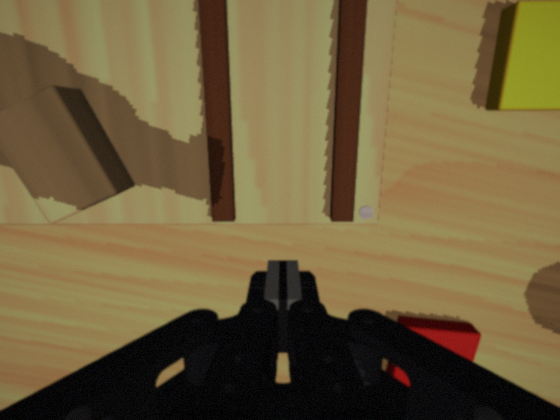

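View pics/sceneA.png

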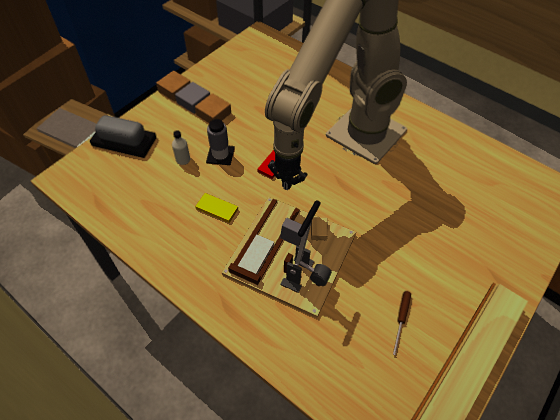

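```bash
python3 -c "
from workcell import manip
print(manip.hand_in())"
```

```text
the job is handed in; nothing more can be done
None
```

The guard arm is up and staying up by itself, and the blank is home against the end stop. I handed the job in at about 12 s; the hand-in gives no verdict.

**What I did:**
- **Guard arm:** the tool can only point straight down, so it could not get under the handle. I raised the arm by pushing its counterweight across with the closed fingers. It took about 3.5 N at first and dropped to zero at the balance point, after which the arm swung onto its stop.
- **Blank:** I pushed it flat along the lane under the raised arm until the push force rose to about 10 N and the tool stalled. Then I backed off along the lane and raised the hand clear.

**Last checks:**
- **Guard:** the scene picture shows it fully raised after the hand had moved away. I judged this by eye, not by measuring the angle.
- **Blank:** at the stall the fingertips put its near end at about jig y 58 to 59 mm, against 60 mm nominal. In the final picture its corners lie 1–2 pixels from where they should be when home, and it lies flat between the rails.
- **Bystanders:** the offcut, glue bottle, trimmer and screwdriver look unmoved in the same picture.
- **Disagreement:** when I fitted the jig's position, the base corners were off by up to about 2.5 pixels, while the handle fitted well and the blank's edges were consistent with it. I therefore trusted the contact force, not the pictures, to decide the blank was home.

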